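# Dry-fit a small excavated jar on the banding wheel

## Robot

A 6-joint arm with a two-finger parallel gripper is mounted at the origin on the work surface. World frame = base frame: x ahead of the robot, y to its left, z up, the work surface at z = 0. Lengths are in m, angles in rad, forces in N, time in s.
With the tool pointing down it reaches from about 0.275 to 0.825 m from the base axis. Payload 5.2 kg.
Tool frame: the origin (TCP) lies midway between the tips of the shut fingers; the grasp point (between the pads) lies 19 mm behind it (pinch_z is the z of the grasp point in the tool frame, in m); z points along the fingers, y is the line along which they close (so a half turn about z gives the same grasp; the last joint's range is limited). The gripper opens to 93 mm and grips with 3 to 60 N. Pads are 15 mm wide; open, the fingers measure 128 mm over their backs; the gripper's body (75 mm by 188 mm) begins 65 mm behind the grasp point.
Start: joints at [0.966, 0.259, 1.535, -0, 1.348, -0.203], TCP at [0.215, 0.506, 0.219] pointing down, gripper open.
Joint ranges: [-3.14, 3.14], [-0.91, 2.08], [0.19, 2.58], [-1.22, 4.36], [0.22, 2.71], [-3.12, 3.12]. Speed limits (rad/s): [2.57, 2.57, 3.14, 3.14, 3.14, 3.14].

## Interface

Orientations are given as [roll, pitch, yaw] about the fixed x, y, z axes, in that order (R = Rz(yaw) Ry(pitch) Rx(roll)).
In Python, from station import * gives the robot as it stands.
- The arm moves only by the shell command python3 -m inch FILE [FORCE], which reads ROWS from the file FILE. ROWS is a JSON list of rows, 1 to 5 of them, each an object with the fields finger_gap (the opening from 0.0 (shut) to 1.0 (fully open)), trans (a list: dx, dy, dz in parts of the range, where 1.0 means 0.2 m), yaw (a turn about the tool's z in shares of 180 degrees (1.0 is 180 degrees)); a field left out counts as zero (the opening has to be given); each row shifts and turns the commanded pose from where the row before left it, along the tool's axes as they then stand; what a row does not reach is not made up. A row lasts 1/12 s, in which the tool goes at most 0.0417 m and 0.125 rad, less where a joint would pass 70% of its speed; a pose out of reach is approached as far as the arm can. The fingers move at their own pace and stop on an object; FORCE is the grip in N (left out, the last holds). Time passes only in rows, so rows that do not move let the fingers close. It prints the time, the measured TCP pose, the force, the opening and the grip force at its end. Input that does not fit is refused with a message, and nothing moves.
- observe(): the state, without advancing time (a new reading comes with each control period).
- read_camera(name): name is "scene" or "top" or "wrist"; returns a dict with "color" (420x560x3 uint8, red, green, blue), "z_map" (420x560 float32, m along the optical axis (not along the pixel's ray), 0 where there is no reading), "K" (3x3 intrinsics, pixels), "R" (3x3) and "t" (3): a world point X has camera coordinates R X + t. Camera axes: x right, y down, z forward; pixel columns grow to the right and rows downward; lengths in m; the calibration is good to about 2 mm. The wrist camera is an equidistant fisheye: a pixel r from the principal point sees the ray r / f radians off the axis. A picture is of the moment at which its call begins.
- close_job(): hands the job in; it is judged then, once.
The state is a dict: "time": time; "joint_positions": joint angles; "joint_vel": joint speeds; "effort": joint torques, N m; "tcp_pos": TCP position; "ee_rot": TCP orientation; "ft_force": force on the tool from outside, world axes, zero at the start; "ft_torque": the same for the moment, N m; "opening": opening from 0.0 (shut) to 1.0 (fully open); "grip_force": force on a finger pad.
Only numpy, scipy, OpenCV 4.12 (cv2) and the standard library are available. Lean on these libraries where they do the work, as an engineer would, in place of code of your own. Each camera call takes 0.05 s, during which the arm holds its last target. There are 200 camera calls.

## Task

Rebuild the small red clay jar on the round metal banding wheel, from the bottom up: first the foot section in the middle of the wheel, then the belly ring with the dark stripes, then the red neck section with its narrow end up, and last the lid; the lid's far edge is tucked under the low wooden ledge, so slide it out forward before lifting it. Set each piece down gently, upright and squarely centred on the one below, and let go. Leave the grey neck (it belongs to another pot), the white bowl of sherds and the brown bottle where they are.

Things in the scene. Friction and masses are not known exactly. Their poses are not given: they have to be found in the camera images.
- foot: Foot section of the jar, red clay, a small round cup open at the top. 40 mm high; underside 42 mm across, widening over the lowest 16 mm to 60 mm across, then straight up to the flat rim (8 mm wide). Loose, 110 g, stands upright on the table. Origin: centre of its underside; z up.
- belly: Belly section, red clay ring open at both ends with two dark brown stripes round it and a dark rim. 60 mm across, straight sided, 36 mm high, wall 8 mm, flat ends. Loose, 90 g, stands upright (either end would fit, but leave it as it stands). Origin: centre of its underside; z up.
- neck: Neck section, plain red clay ring open at both ends, 44 mm high, wall 8 mm. 60 mm across and straight sided for the lowest 20 mm, tapering to 46 mm across at 30 to 38 mm height, flaring to 54 mm at the flat top rim. Loose, 90 g, stands upright, narrow end up. Origin: centre of its underside; z up.
- lid: Lid, red clay disc 72 mm across, 10 mm thick (7 at the edge), with a round knob 20 mm across at its centre, from 10 to 40 mm above the flat underside; brown tip. Loose, 80 g. Lies flat on the table, its far edge about 14 mm under the ledge's board, the knob's axis about 22 mm in front of the board's front edge. Origin: centre of its underside; z up.
- ledge: Low wooden ledge, fixed: board 180 mm wide (y), 130 mm deep (x), underside 20 and top 32 mm above the table, on side and back walls, open at the front; flat sherds on top (to 45 mm). Origin: on the table under the middle of the board's front edge; its -x axis points straight out of the front: the lid slides out that way, clear of the board after 20 mm (30 is good).
- wheel: Banding wheel, fixed, does not turn: dark steel foot and a round flat metal plate 130 mm across with a fine ring marked round its middle. Origin: on the table under its centre.
- wheel_top (a point): Centre of the wheel's flat top, 45 mm above the table; z up.
- grey_neck: Neck of another pot, dark grey, the same shape and size as the red neck section. Loose; not part of the jar: leave it. Origin: centre of its underside.
- bowl: White bowl with sherds, 116 mm across at the rim, 40 mm high. Loose; leave it. Origin: centre of its underside.
- bottle: Brown glass bottle, 56 mm across, 130 mm high. Loose; leave it. Origin: centre of its underside.
Things that resemble listed ones, but are neither listed nor needed, are in the scene too. What is shaped like the neck but green or turquoise is not meant.

How it is judged:
By the outcome, as a careful person would: the job done as asked, in the order asked, and still so for the second after the job is handed in, with the robot touching nothing.
It also fails if it takes over 118 s, if anything falls off the work surface, if the arm or the gripper's body presses on something with over 40 N, if the wrist force passes 120 N, or if a joint passes its speed limit or range.

## Working session

There is one attempt and no reset: what is moved stays moved. The work goes in short steps, Python scripts to look and compute and a shell command to move; the robot and the scene stay as the last step left them, time stands still between calls to the robot, and variables do not carry over. Pictures are saved under pics/ and viewed, at most 14 in all, crops included, and the job is handed in when it is done.

```bash
mkdir -p pics; ls; cat > h.py <<'E'
from station import *
import numpy as np, cv2
def save(n,f):
    c=read_camera(n); cv2.imwrite(f,cv2.cvtColor(c["color"],cv2.COLOR_RGB2BGR)); np.savez(f[:-4]+".npz",**c); return c
def world(c,u,v,z=None):
    K,R,t=c["K"],c["R"],c["t"]
    d=np.array([(u-K[0,2])/K[0,0],(v-K[1,2])/K[1,1],1])
    if z is None: return R.T@(d*c["z_map"][int(v),int(u)]-t)
    o=-R.T@t; w=R.T@d; return o+w*(z-o[2])/w[2]
E
python3 - <<'E'
from h import *
for n in("scene","top"): c=save(n,f"pics/{n}0.png"); print(c["K"],c["R"],c["t"])
s=observe(); print(s)
E
```

```text
pics
[[525.68444351   0.         275.01969513]
 [  0.         525.68444351 203.90289325]
 [  0.           0.           1.        ]] [[ 0.68409552  0.72923791  0.01501315]
 [ 0.39062311 -0.34890438 -0.85186814]
 [-0.61597638  0.58862366 -0.5235411 ]] [-0.39957077 -0.10438353  1.70329763]
[[474.01879387   0.         274.00913436]
 [  0.         474.01879387 210.74633823]
 [  0.           0.           1.        ]] [[-0.00396311 -0.99998693 -0.00322933]
 [-0.9960406   0.00423423 -0.08879857]
 [ 0.08881108  0.00286462 -0.99604437]] [0.08889771 0.4745421  1.35689645]
{'time': 0.1, 'joint_positions': array([ 9.66179466e-01,  2.59234605e-01,  1.53593951e+00, -3.10964389e-05,
        1.34798757e+00, -2.02789077e-01]), 'joint_vel': array([-1.91491738e-05, -1.69960293e-03, -1.81393684e-03, -7.28293578e-04,
       -8.91452608e-04,  7.91327277e-04]), 'effort': array([ 1.57036462e-03, -4.38213372e+01, -2.84645462e+01,  7.20707187e-02,
        3.63556040e-02, -8.77404091e-05]), 'tcp_pos': array([0.21481394, 0.50580026, 0.21793365]), 'ee_rot': array([-3.14004967e+00, -2.86309408e-04,  2.73977154e+00]), 'ft_force': array([ 0.0965679 , -0.3337182 ,  0.41345633]), 'ft_torque': array([-0.00505933,  0.01466832,  0.03940181]), 'grip_force': 0.0, 'opening': 0.9998870188075706}
```

View pics/scene0.png

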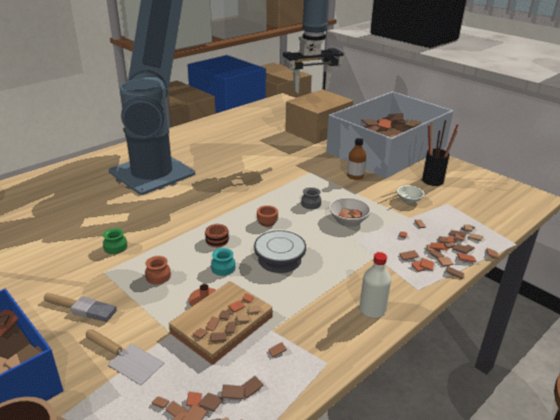

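View pics/top0.png

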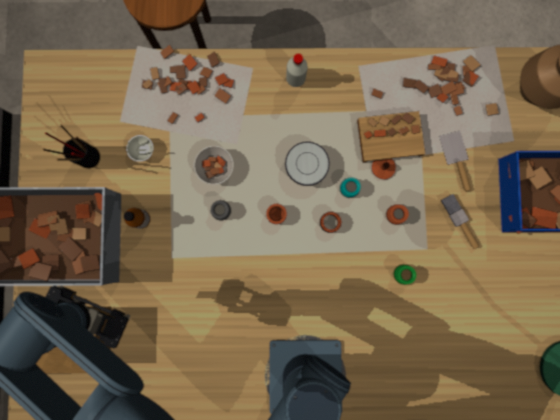

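The scene view shows the foot at (267,215), belly (217,234), red neck (157,269), lid knob (204,289), ledge (221,320) and wheel (280,248). In the top view they are at (276,214), (330,222), (397,214), (384,168), (392,137) and (307,163). Next I'll measure them with the depth from both views.

```bash
cat >> h.py <<'E'
def cloud(c):
    v,u=np.mgrid[0:420,0:560]; z=c["z_map"]; K=c["K"]
    P=np.stack([(u-K[0,2])/K[0,0]*z,(v-K[1,2])/K[1,1]*z,z],-1)
    return ((P-c["t"])@c["R"])
def circ(xy):
    from scipy.optimize import least_squares
    f=lambda p:np.hypot(*(xy-p[:2]).T)-p[2]
    return least_squares(f,[*xy.mean(0),.03],loss="soft_l1",f_scale=.001).x
E
cat > m.py <<'E'
from h import *
px=dict(foot=((276,214),(267,215)),belly=((330,222),(217,234)),neck=((397,214),(157,269)),lid=((384,168),(203,295)),wheel=((307,163),(280,248)),turq=((351,188),(223,261)),grey=((221,210),(312,197)))
T=np.load("pics/top0.npz");S=np.load("pics/scene0.npz")
for n,(a,b) in px.items():
    c0=world(T,*a,z=.03)[:2]
    for nm,c in(("top",T),("scene",S)):
        P=cloud(c); ok=(c["z_map"]>0)&(np.hypot(P[...,0]-c0[0],P[...,1]-c0[1])<(.08 if n=="wheel" else .05))
        Q=P[ok]; z=Q[:,2]; H=Q[z>.012]; zt=np.percentile(H[:,2],97)
        rim=Q[(z>zt-.008)]
        h=cv2.convexHull(rim[:,:2].astype(np.float32))[:,0]
        (x,y),r=cv2.minEnclosingCircle(h.reshape(-1,1,2)); f=circ(h)
        print(n,nm,"ztop",round(zt,4),"table",round(float(np.percentile(z,5)),4),"minenc",np.round([x,y,r],4),"fit",np.round(f,4),len(rim))
# ledge edge
P=cloud(T); c=world(T,392,137,z=.032)
ok=(np.abs(P[...,0]-c[0])<.1)&(np.abs(P[...,1]-c[1])<.13)&(P[...,2]>.024)&(T["z_map"]>0)
Q=P[ok][:,:2]; Q=Q[Q[:,0]>.55]
r=cv2.minAreaRect(Q.astype(np.float32)); print("ledge",r,np.round(cv2.boxPoints(r),4).tolist())
for n in("top","scene"):
    im=cv2.imread(f"pics/{n}0.png")
im=cv2.imread("pics/top0.png")[100:250,260:440]; a=cv2.resize(im,None,fx=4,fy=4,interpolation=2); cv2.imwrite("pics/crop1.png",a)
E
python3 m.py
```

```text
foot top ztop 0.0433 table -0.0037 minenc [0.4665 0.0799 0.0297] fit [0.4666 0.0801 0.029 ] 136
foot scene ztop 0.04 table -0.0034 minenc [0.4667 0.0805 0.0328] fit [0.4678 0.0809 0.0309] 153
belly top ztop 0.0393 table -0.0049 minenc [ 0.442  -0.0769  0.0304] fit [ 0.4422 -0.077   0.0296] 152
belly scene ztop 0.0361 table -0.0028 minenc [ 0.4423 -0.0763  0.0335] fit [ 0.443  -0.0766  0.0311] 163
neck top ztop 0.0474 table -0.0042 minenc [ 0.4652 -0.2719  0.0261] fit [ 0.4654 -0.2719  0.0253] 144
neck scene ztop 0.044 table -0.003 minenc [ 0.4631 -0.2721  0.0284] fit [ 0.4643 -0.2711  0.0262] 186
lid top ztop 0.0413 table -0.0037 minenc [ 0.6283 -0.229   0.0338] fit [ 0.621  -0.2269  0.0274] 79
lid scene ztop 0.0397 table -0.0023 minenc [ 0.6255 -0.2295  0.031 ] fit [ 0.6216 -0.2288  0.0268] 86
wheel top ztop 0.05 table -0.0024 minenc [ 0.611  -0.01    0.0653] fit [ 0.6108 -0.0096  0.0643] 1316
wheel scene ztop 0.0466 table -0.0026 minenc [ 0.6114 -0.0086  0.0674] fit [ 0.6113 -0.0087  0.066 ] 1340
turq top ztop 0.0474 table -0.0043 minenc [ 0.5446 -0.1368  0.0262] fit [ 0.5447 -0.1366  0.0255] 137
turq scene ztop 0.0435 table -0.0028 minenc [ 0.5434 -0.1379  0.0293] fit [ 0.5446 -0.136   0.0264] 171
grey top ztop 0.048 table -0.0042 minenc [0.4795 0.2424 0.0258] fit [0.4798 0.2428 0.0252] 135
grey scene ztop 0.0433 table -0.0035 minenc [0.481  0.2454 0.0292] fit [0.4791 0.2447 0.027 ] 110
ledge ((0.6798617839813232, -0.2609957158565521), (0.1616247147321701, 0.18198008835315704), 6.402706146240234) [[0.5893999934196472, -0.17960000038146973], [0.6097000241279602, -0.36039999127388], [0.7702999711036682, -0.3424000144004822], [0.75, -0.1615999937057495]]
```

View pics/crop1.png

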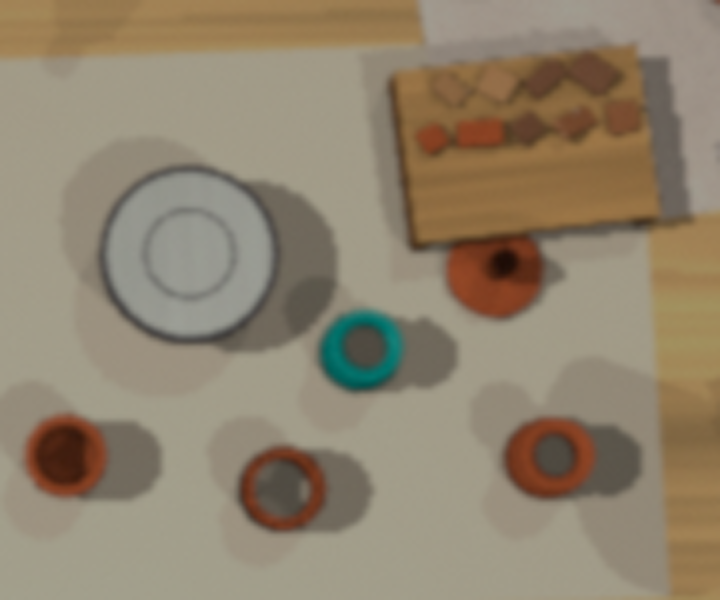

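The crop shows the wheel ring centred at (189,253), the foot at (66,455), the belly at (283,488), the neck at (550,457) and the knob tip at (503,262). The ledge's front edge runs from (412,247) to (657,217), which is about 7° of yaw. Both views agree to about 1 mm, and the measured heights match the text. I'll turn to yaw π, move over the foot and look with the wrist camera.

The rows are not in the units I measure in: shifts go in shares of 0.2 m and turns go in shares of 180 degrees. I convert before sending: -0.1 rad is -0.0318.

```bash
echo '[{"finger_gap":1, "yaw":-0.0318}, {"finger_gap":1, "yaw":-0.0318}, {"finger_gap":1, "yaw":-0.0318}, {"finger_gap":1, "yaw":-0.0318}, {"finger_gap":1}]' > m.json && python3 -m inch m.json 25
echo '[{"finger_gap":1, "trans":[-0.105, -0.1775, 0]}, {"finger_gap":1, "trans":[-0.105, -0.1775, 0]}, {"finger_gap":1, "trans":[-0.105, -0.1775, 0]}, {"finger_gap":1, "trans":[-0.105, -0.1775, 0]}, {"finger_gap":1, "trans":[-0.105, -0.1775, 0]}]' > m.json && python3 -m inch m.json
echo '[{"finger_gap":1, "trans":[-0.105, -0.1775, 0]}, {"finger_gap":1, "trans":[-0.105, -0.1775, 0]}, {"finger_gap":1, "trans":[-0.105, -0.1775, 0]}, {"finger_gap":1, "trans":[-0.105, -0.1775, 0]}, {"finger_gap":1, "trans":[-0.105, -0.1775, 0]}]' > m.json && python3 -m inch m.json
echo '[{"finger_gap":1, "trans":[-0.105, -0.1775, 0]}, {"finger_gap":1, "trans":[-0.105, -0.1775, 0]}, {"finger_gap":1}, {"finger_gap":1}]' > m.json && python3 -m inch m.json
python3 - <<'E'
from h import *
c=save("wrist","pics/w1.png"); s=observe(); print(s["time"],s["tcp_pos"],s["ee_rot"]); print(c["K"],c["R"],c["t"],-c["R"].T@c["t"])
T=np.load("pics/top0.npz");S=np.load("pics/scene0.npz")
print("knob",world(T,260+503/4,100+262/4,z=.04),"wheel",world(T,260+189/4,100+253/4,z=.045))
E1=world(T,260+412/4,100+245/4,.032);E2=world(T,260+657/4,100+217/4,.032);print("ledge edge",E1,E2,(E1+E2)/2,np.arctan2(-(E1-E2)[0],(E1-E2)[1]))
E
```

```text
time: 0.52
tcp_pos: [0.2149, 0.5059, 0.2182]
ee_rot: [-3.141, -0.001, -3.14]
ft_force: [-0.1, 0.4, -0.3]
opening: 1.0
grip_force: 0.0
time: 0.93
tcp_pos: [0.32, 0.3269, 0.2185]
ee_rot: [-3.141, -0.0, 3.137]
ft_force: [0.8, -0.0, -0.1]
opening: 1.0
grip_force: 0.0
time: 1.35
tcp_pos: [0.4249, 0.1489, 0.2187]
ee_rot: [3.141, 0.0, 3.136]
ft_force: [1.1, 1.4, -0.2]
opening: 1.0
grip_force: 0.0
time: 1.68
tcp_pos: [0.467, 0.0778, 0.2182]
ee_rot: [3.141, -0.001, 3.132]
ft_force: [0.6, 0.3, 0.6]
opening: 1.003
grip_force: 0.0
1.7333 [0.46603908 0.07927827 0.2181677 ] [ 3.14098807e+00 -1.51272066e-03  3.13513678e+00]
[[325.1922621    0.         277.28084253]
 [  0.         325.1922621  212.53686145]
 [  0.           0.           1.        ]] [[ 8.18094159e-03  9.99966480e-01  3.33561974e-04]
 [ 9.58815793e-01 -7.93898625e-03  2.83917679e-01]
 [ 2.83910810e-01 -2.00288946e-03 -9.58848601e-01]] [-0.08074336 -0.48077413  0.2598376 ] [0.38786368 0.07744422 0.38567213]
knob [ 0.60314119 -0.23656264  0.04      ] wheel [ 0.60981335 -0.00947051  0.045     ]
ledge edge [ 0.61744557 -0.17261265  0.032     ] [ 0.63728598 -0.35132345  0.032     ] [ 0.62736578 -0.26196805  0.032     ] 0.11056684075555942
```

View pics/w1.png

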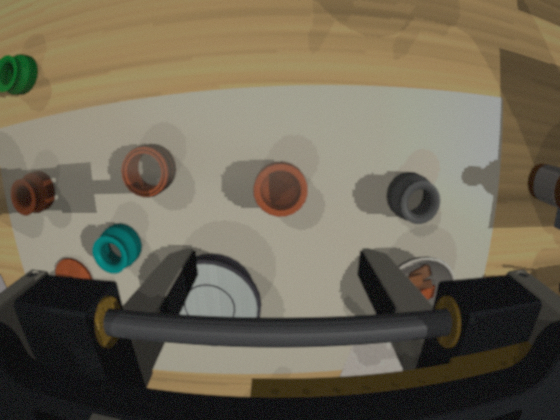

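The wrist view shows the foot rim centred at about (280,190), midway between the fingers at (190,260) and (365,260). The belly is at (148,170) and the grey neck at (415,197). Next is a rim fit in the wrist depth.

```bash
cat >> h.py <<'E'
def wcloud(c):
    v,u=np.mgrid[0:420,0:560].astype(float); K=c["K"]; z=c["z_map"]
    a=(u-K[0,2])/K[0,0]; b=(v-K[1,2])/K[1,1]; r=np.hypot(a,b)+1e-9; k=np.tan(r)/r
    P=np.stack([a*k*z,b*k*z,z],-1); return (P-c["t"])@c["R"]
def wfit(c,x,y,rad=.05,band=.006,zmax=9):
    P=wcloud(c); ok=(c["z_map"]>0)&(np.hypot(P[...,0]-x,P[...,1]-y)<rad)&(P[...,2]<zmax); Q=P[ok]
    zt=np.percentile(Q[Q[:,2]>Q[:,2].min()+.015][:,2],95); rim=Q[abs(Q[:,2]-zt)<band]
    h=cv2.convexHull(rim[:,:2].astype(np.float32)); (a,b),r=cv2.minEnclosingCircle(h)
    return np.round([zt,np.percentile(Q[:,2],5),a,b,r,*circ(h[:,0])],4)
E
python3 - <<'E'
from h import *
c=dict(np.load("pics/w1.npz"))
print("zt,zlow, minenc, fit");print("foot",wfit(c,.467,.080)); print("belly",wfit(c,.4425,-.077))
E
```

```text
zt,zlow, minenc, fit
foot [0.3452 0.0022 0.45   0.0807 0.0468 0.4892 0.0797 0.0623]
belly [ 0.0382  0.001   0.4413 -0.0763  0.031   0.4415 -0.0763  0.03  ]
```

To row units: 0.04 m is 0.2, 0.001 m is 0.005.

```bash
python3 - <<'E'
from h import *
c=dict(np.load("pics/w1.npz"))
print("foot",wfit(c,.467,.080,zmax=.08))
E
echo '[{"finger_gap":1, "trans":[-0.0025, 0.005, 0.2]}, {"finger_gap":1, "trans":[0, 0, 0.2]}, {"finger_gap":1, "trans":[0, 0, 0.2]}, {"finger_gap":1, "trans":[0, 0, 0.15]}, {"finger_gap":1}]' > m.json && python3 -m inch m.json
echo '[{"finger_gap":1, "trans":[0, 0, 0.15]}, {"finger_gap":1, "trans":[0, 0, 0.1]}, {"finger_gap":1, "trans":[0, 0, 0.05]}, {"finger_gap":1}, {"finger_gap":1}]' > m.json && python3 -m inch m.json
```

```text
foot [0.0423 0.001  0.4647 0.0802 0.0302 0.4645 0.0803 0.0298]
time: 2.15
tcp_pos: [0.461, 0.0828, 0.0636]
ee_rot: [3.141, -0.012, 3.141]
ft_force: [-1.5, 0.1, -1.2]
opening: 1.005
grip_force: 0.0
time: 2.57
tcp_pos: [0.4671, 0.0817, 0.0098]
ee_rot: [3.142, 0.001, 3.141]
ft_force: [0.6, 0.1, -0.4]
opening: 1.002
grip_force: 0.0
```

To row units: -0.04 m is -0.2, -0.02 m is -0.1.

```bash
echo '[{"finger_gap":0}, {"finger_gap":0}, {"finger_gap":0}, {"finger_gap":0}, {"finger_gap":0}]' > m.json && python3 -m inch m.json 20
echo '[{"finger_gap":0}, {"finger_gap":0, "trans":[0, 0, -0.1]}, {"finger_gap":0, "trans":[0, 0, -0.2]}, {"finger_gap":0, "trans":[0, 0, -0.2]}, {"finger_gap":0}]' > m.json && python3 -m inch m.json 
echo '[{"finger_gap":0}, {"finger_gap":0}]' > m.json && python3 -m inch m.json
```

```text
time: 2.98
tcp_pos: [0.4671, 0.0807, 0.0092]
ee_rot: [-3.141, 0.001, 3.14]
ft_force: [-0.2, -0.3, 0.4]
opening: 0.69
grip_force: 0.0
time: 3.4
tcp_pos: [0.4714, 0.0805, 0.1152]
ee_rot: [-3.141, 0.012, 3.14]
ft_force: [1.6, -0.1, -0.5]
opening: 0.651
grip_force: 20.0
time: 3.57
tcp_pos: [0.4662, 0.0808, 0.1082]
ee_rot: [3.142, -0.001, 3.14]
ft_force: [-0.1, -0.0, -1.7]
opening: 0.649
grip_force: 20.0
```

To row units: -0.029 m is -0.145, -0.018 m is -0.09.

```bash
echo '[{"finger_gap":0, "trans":[-0.145, -0.09, 0]}, {"finger_gap":0, "trans":[-0.145, -0.09, 0]}, {"finger_gap":0, "trans":[-0.145, -0.09, 0]}, {"finger_gap":0, "trans":[-0.145, -0.09, 0]}, {"finger_gap":0, "trans":[-0.145, -0.09, 0]}]' > m.json && python3 -m inch m.json
echo '[{"finger_gap":0}, {"finger_gap":0}, {"finger_gap":0}]' > m.json && python3 -m inch m.json
python3 - <<'E'
from h import *
c=save("wrist","pics/w2.png"); print(observe()["tcp_pos"])
c2=dict(c)
P=wcloud(c); m=(abs(P[...,2]-.045)<.006)&(np.hypot(P[...,0]-.611,P[...,1]+.009)<.08)&(c["z_map"]>0); print(m.sum()); Q=P[m]; h=cv2.convexHull(Q[:,:2].astype(np.float32)); print("wheel",circ(h[:,0]),cv2.minEnclosingCircle(h),np.median(Q[:,2]))
m=(abs(P[...,2]-.138)<.008)&(np.hypot(P[...,0]-.611,P[...,1]+.009)<.04)&(c["z_map"]>0);Q=P[m]; print(m.sum(),Q.min(0),Q.max(0),np.median(Q,0))
E
```

```text
time: 3.98
tcp_pos: [0.6112, -0.0101, 0.1057]
ee_rot: [3.141, -0.005, 3.14]
ft_force: [0.2, -0.3, -0.8]
opening: 0.647
grip_force: 20.0
time: 4.23
tcp_pos: [0.6096, -0.0091, 0.1061]
ee_rot: [3.14, -0.005, 3.139]
ft_force: [-0.2, -0.5, -1.0]
opening: 0.646
grip_force: 20.0
[ 0.60955079 -0.00871598  0.10672408]
12912
wheel [ 0.60952004 -0.00970828  0.06468843] ((0.60959392786026, -0.009600420482456684), 0.0651807188987732) 0.04675363438364869
5698 [ 0.57765524 -0.04770937  0.13000204] [0.62970596 0.02974043 0.14598655] [ 0.60038874 -0.00931244  0.13802707]
```

View pics/w2.png

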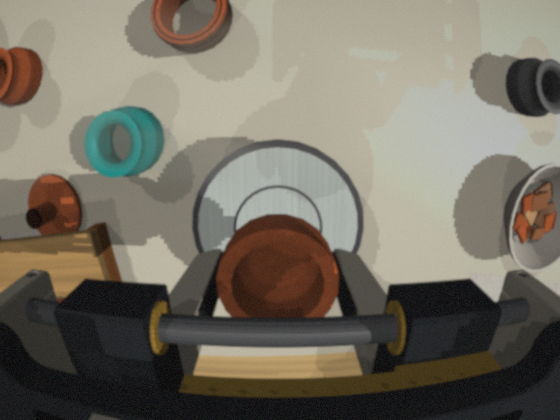

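The wrist view shows the held foot's rim centred at about (280,268), with the wheel's outer edge spanning x=193–363 and its centre near (278,222). I'll fit the held rim in the same frame.

```bash
cat >> h.py <<'E'
def held(c,x,y,zr,r=.03):
    from scipy.optimize import least_squares
    P=wcloud(c); col=c["color"].astype(int); red=(col[...,0]>1.5*col[...,2])&(col[...,0]>50)
    m=red&(abs(P[...,2]-zr)<.006)&(np.hypot(P[...,0]-x,P[...,1]-y)<r+.01)&(c["z_map"]>0); Q=P[m]
    h=cv2.convexHull(Q[:,:2].astype(np.float32))[:,0]; h=h[(h[:,0]<x-.003)]
    s=least_squares(lambda p:np.hypot(*(h-p).T)-r,[x,y],loss="soft_l1",f_scale=.001); return s.x,len(h),Q[:,2].max(),np.median(abs(s.fun))
E
python3 - <<'E'
from h import *
c=dict(np.load("pics/w2.npz"))
for z in(.134,.137,.14): print(held(c,.609,-.009,z))
E
```

```text
(array([ 0.60754514, -0.01004433]), 26, np.float64(0.13999877386002263), np.float64(0.00010361503117598155))
(array([ 0.60761083, -0.01006128]), 29, np.float64(0.14038829153340504), np.float64(9.128011251146109e-05))
(array([ 0.60765829, -0.01001163]), 27, np.float64(0.14038829153340504), np.float64(9.264946079148156e-05))
```

To row units: 0.02 m is 0.1, -0.0019 m is -0.0095.

```bash
echo '[{"finger_gap":0, "trans":[-0.0095, -0.0015, 0.1]}, {"finger_gap":0, "trans":[0, 0, 0.075]}, {"finger_gap":0, "trans":[0, 0, 0.03]}, {"finger_gap":0}, {"finger_gap":0}]' > m.json && python3 -m inch m.json
echo '[{"finger_gap":0, "trans":[0, 0, 0.02]}, {"finger_gap":0, "trans":[0, 0, 0.015]}, {"finger_gap":0}, {"finger_gap":0}]' > m.json && python3 -m inch m.json
```

```text
time: 4.7
tcp_pos: [0.6128, -0.0092, 0.0677]
ee_rot: [3.141, -0.001, 3.14]
ft_force: [0.4, 0.8, -0.7]
opening: 0.644
grip_force: 20.0
time: 5.03
tcp_pos: [0.6136, -0.0098, 0.0608]
ee_rot: [-3.142, 0.0, 3.14]
ft_force: [-1.1, 0.1, -0.3]
opening: 0.646
grip_force: 20.0
```

```bash
cat >> h.py <<'E'
def tcp(n=6):
    L=[]
    for _ in range(n):
        read_camera("top"); L.append(observe()["tcp_pos"])
    L=np.array(L); print("tcp",np.round(L.mean(0),4),"sd",np.round(L.std(0),4)); return L.mean(0)
def placed(c,x,y,z,r=.03):
    P=wcloud(c); Q=P[(abs(P[...,2]-z)<.006)&(np.hypot(P[...,0]-x,P[...,1]-y)<r+.012)&(c["z_map"]>0)]
    h=cv2.convexHull(Q[:,:2].astype(np.float32)); return circ(h[:,0]),np.median(Q[:,2])
E
python3 - <<'E'
from h import *
tcp(5); c=save("wrist","pics/w3.png")
print(held(c,.611,-.009,.093),placed(c,.61,-.0097,.045,.065))
E
```

```text
tcp [ 0.6137 -0.0099  0.0609] sd [0. 0. 0.]
(array([ 0.61156142, -0.01091103]), 29, np.float64(0.09526607487583734), np.float64(0.0001351501763698984)) (array([ 0.60956436, -0.00975603,  0.06488604]), np.float64(0.0467289028905928))
```

To row units: 0.003 m is 0.015, 0.002 m is 0.01.

```bash
echo '[{"finger_gap":0, "trans":[0.01, 0.0055, 0]}, {"finger_gap":0, "trans":[0, 0, 0.015]}, {"finger_gap":0, "trans":[0, 0, 0.01]}, {"finger_gap":0}, {"finger_gap":0}]' > m.json && python3 -m inch m.json
echo '[{"finger_gap":0}, {"finger_gap":0}, {"finger_gap":0}]' > m.json && python3 -m inch m.json
python3 - <<'E'
from h import *
tcp(1); c=save("wrist","pics/w4.png")
print(held(c,.611,-.009,.087),placed(c,.61,-.0097,.045,.065))
E
```

```text
time: 5.75
tcp_pos: [0.6113, -0.0087, 0.0553]
ee_rot: [3.141, -0.001, 3.14]
ft_force: [-0.5, 0.3, -1.2]
opening: 0.649
grip_force: 20.0
time: 6.0
tcp_pos: [0.6116, -0.0087, 0.0557]
ee_rot: [-3.142, 0.0, 3.14]
ft_force: [0.1, -0.2, -1.4]
opening: 0.644
grip_force: 20.0
tcp [ 0.6116 -0.0087  0.0557] sd [0. 0. 0.]
(array([ 0.60943468, -0.00964441]), 23, np.float64(0.08979219389570144), np.float64(0.00013959079060868115)) (array([ 0.60893484, -0.00991047,  0.06433854]), np.float64(0.046708192631995674))
```

Centred within half a millimetre. I'll lower until it touches, then release.

To row units: 0.001 m is 0.005, 0.0006 m is 0.003.

```bash
echo '[{"finger_gap":0, "trans":[0, 0, 0.005]}, {"finger_gap":0, "trans":[0, 0, 0.003]}, {"finger_gap":0}, {"finger_gap":0}]' > m.json && python3 -m inch m.json
echo '[{"finger_gap":0.8}, {"finger_gap":0.8}, {"finger_gap":0.8}, {"finger_gap":0.8}]' > m.json && python3 -m inch m.json
echo '[{"finger_gap":0.8, "trans":[0, 0, -0.1]}, {"finger_gap":0.8, "trans":[0, 0, -0.2]}, {"finger_gap":0.8, "trans":[0, 0, -0.2]}, {"finger_gap":0.8, "trans":[0, 0, -0.2]}, {"finger_gap":0.8}]' > m.json && python3 -m inch m.json
python3 - <<'E'
from h import *
tcp(5); c=save("wrist","pics/w5.png")
print(placed(c,.61,-.0097,.0865),placed(c,.61,-.0097,.045,.065))
print("belly",wfit(c,.4425,-.077,zmax=.08))
E
```

```text
time: 6.43
tcp_pos: [0.6115, -0.0087, 0.0541]
ee_rot: [-3.142, 0.0, 3.14]
ft_force: [-0.0, -0.7, -0.7]
opening: 0.65
grip_force: 20.0
time: 6.77
tcp_pos: [0.6116, -0.0087, 0.0541]
ee_rot: [-3.142, 0.0, 3.14]
ft_force: [-0.3, 0.0, 0.1]
opening: 0.796
grip_force: 0.0
time: 7.18
tcp_pos: [0.616, -0.0094, 0.2035]
ee_rot: [-3.139, 0.015, 3.14]
ft_force: [1.6, -0.2, 1.0]
opening: 0.803
grip_force: 0.0
tcp [ 0.612  -0.0088  0.1951] sd [0.0016 0.0003 0.0027]
(array([ 0.60923027, -0.00960977,  0.02970498]), np.float64(0.08609605171320184)) (array([ 0.60990784, -0.00983172,  0.06476779]), np.float64(0.0466963129389369))
belly [ 0.0384  0.0009  0.4426 -0.0767  0.031   0.4417 -0.077   0.03  ]
```

To row units: 0.0338 m is 0.169, -0.0136 m is -0.068.

```bash
echo '[{"finger_gap":1, "trans":[0.169, -0.068, 0]}, {"finger_gap":1, "trans":[0.169, -0.068, 0]}, {"finger_gap":1, "trans":[0.169, -0.068, 0]}, {"finger_gap":1, "trans":[0.169, -0.068, 0]}, {"finger_gap":1, "trans":[0.169, -0.068, 0]}]' > m.json && python3 -m inch m.json
echo '[{"finger_gap":1, "trans":[0, 0, 0.2]}, {"finger_gap":1, "trans":[0, 0, 0.2]}, {"finger_gap":1, "trans":[0, 0, 0.2]}, {"finger_gap":1, "trans":[0, 0, 0.1]}, {"finger_gap":1}]' > m.json && python3 -m inch m.json
echo '[{"finger_gap":1}, {"finger_gap":1}, {"finger_gap":1}]' > m.json && python3 -m inch m.json
python3 - <<'E'
from h import *
tcp(1);c=save("wrist","pics/w6.png")
print("belly",wfit(c,.4425,-.077,zmax=.05))
E
```

```text
time: 7.9
tcp_pos: [0.4399, -0.0762, 0.1922]
ee_rot: [3.14, -0.003, 3.14]
ft_force: [1.2, -0.7, 0.9]
opening: 0.996
grip_force: 0.0
time: 8.32
tcp_pos: [0.4377, -0.0746, 0.049]
ee_rot: [3.137, -0.011, 3.139]
ft_force: [-1.2, 0.1, -0.1]
opening: 1.0
grip_force: 0.0
time: 8.57
tcp_pos: [0.4437, -0.0769, 0.0554]
ee_rot: [-3.14, 0.002, 3.14]
ft_force: [-0.4, 0.0, -0.2]
opening: 1.001
grip_force: 0.0
tcp [ 0.4438 -0.0769  0.0555] sd [0. 0. 0.]
belly [ 0.0381  0.0012  0.4404 -0.0775  0.0309  0.4404 -0.0774  0.0302]
```

To row units: 0.025 m is 0.125, 0.001 m is 0.005.

```bash
echo '[{"finger_gap":1, "trans":[0.005, 0, 0.125]}, {"finger_gap":1, "trans":[0, 0, 0.075]}, {"finger_gap":1, "trans":[0, 0, 0.0425]}, {"finger_gap":1}, {"finger_gap":1}]' > m.json && python3 -m inch m.json
echo '[{"finger_gap":0}, {"finger_gap":0}, {"finger_gap":0}, {"finger_gap":0}, {"finger_gap":0}]' > m.json && python3 -m inch m.json 20
echo '[{"finger_gap":0}, {"finger_gap":0}]' > m.json && python3 -m inch m.json
python3 - <<'E'
from h import *
tcp(1)
E
echo '[{"finger_gap":0, "trans":[0, 0, -0.1]}, {"finger_gap":0, "trans":[0, 0, -0.2]}, {"finger_gap":0, "trans":[0, 0, -0.2]}, {"finger_gap":0, "trans":[0, 0, -0.175]}, {"finger_gap":0}]' > m.json && python3 -m inch m.json
echo '[{"finger_gap":0, "trans":[-0.169, 0.068, 0]}, {"finger_gap":0, "trans":[-0.169, 0.068, 0]}, {"finger_gap":0, "trans":[-0.169, 0.068, 0]}, {"finger_gap":0, "trans":[-0.169, 0.068, 0]}, {"finger_gap":0, "trans":[-0.169, 0.068, 0]}]' > m.json && python3 -m inch m.json
echo '[{"finger_gap":0}, {"finger_gap":0}, {"finger_gap":0}, {"finger_gap":0}]' > m.json && python3 -m inch m.json
python3 - <<'E'
from h import *
tcp(1);c=save("wrist","pics/w7.png")
for z in(.165,.17): print(held(c,.6095,-.009,z))
print(placed(c,.6095,-.0097,.086))
E
```

```text
time: 9.08
tcp_pos: [0.4417, -0.0765, 0.006]
ee_rot: [-3.142, 0.0, 3.14]
ft_force: [0.1, 0.1, -0.0]
opening: 1.001
grip_force: 0.0
time: 9.5
tcp_pos: [0.4417, -0.0765, 0.0059]
ee_rot: [-3.141, 0.001, 3.14]
ft_force: [0.0, 0.1, 0.4]
opening: 0.691
grip_force: 0.0
time: 9.67
tcp_pos: [0.4416, -0.0764, 0.0058]
ee_rot: [-3.141, 0.0, 3.14]
ft_force: [0.1, 0.6, 2.9]
opening: 0.642
grip_force: 20.0
tcp [ 0.4416 -0.0765  0.0058] sd [0. 0. 0.]
time: 10.13
tcp_pos: [0.4454, -0.078, 0.1469]
ee_rot: [-3.137, 0.011, 3.14]
ft_force: [0.6, -0.5, -0.8]
opening: 0.642
grip_force: 20.0
time: 10.55
tcp_pos: [0.6116, -0.0078, 0.1395]
ee_rot: [3.142, -0.001, 3.14]
ft_force: [-0.0, -0.7, -0.5]
opening: 0.643
grip_force: 20.0
time: 10.88
tcp_pos: [0.6091, -0.009, 0.14]
ee_rot: [3.141, -0.002, 3.139]
ft_force: [-0.3, 0.2, -0.8]
opening: 0.643
grip_force: 20.0
tcp [ 0.6092 -0.0091  0.1403] sd [0. 0. 0.]
(array([ 0.60858971, -0.00993569]), 27, np.float64(0.17099948406068644), np.float64(0.00012398241948639865))
(array([ 0.60878848, -0.00997491]), 32, np.float64(0.17372017720128916), np.float64(9.49840608257032e-05))
(array([ 0.60945648, -0.00957081,  0.02989248]), np.float64(0.0860840328176343))
```

View pics/w7.png

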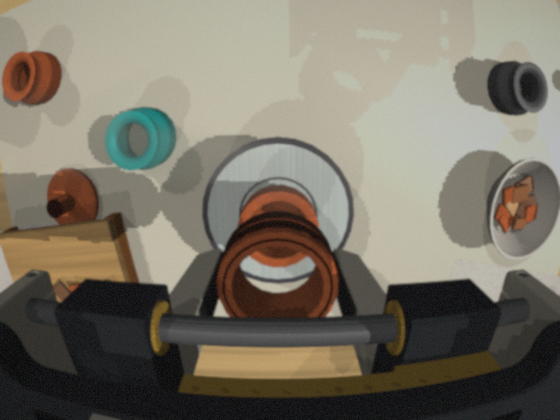

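The belly is held with its rim at about (278,285). The foot sits behind it, centred on the wheel at about (279,228). I'll lower to hover.

To row units: 0.02 m is 0.1, 0.015 m is 0.075.

```bash
echo '[{"finger_gap":0, "trans":[0, 0, 0.1]}, {"finger_gap":0, "trans":[0, 0, 0.075]}, {"finger_gap":0, "trans":[0, 0, 0.03]}, {"finger_gap":0}, {"finger_gap":0}]' > m.json && python3 -m inch m.json
echo '[{"finger_gap":0}, {"finger_gap":0}, {"finger_gap":0}, {"finger_gap":0}]' > m.json && python3 -m inch m.json
python3 - <<'E'
from h import *
tcp(1);c=save("wrist","pics/w8.png")
for z in(.128,.131): print(held(c,.610,-.009,z))
print(placed(c,.6095,-.0097,.045,.065))
E
```

```text
time: 11.4
tcp_pos: [0.6103, -0.009, 0.1]
ee_rot: [-3.142, -0.0, 3.139]
ft_force: [-0.0, 0.3, -0.8]
opening: 0.643
grip_force: 20.0
time: 11.73
tcp_pos: [0.6109, -0.0087, 0.1002]
ee_rot: [-3.141, 0.001, 3.14]
ft_force: [-0.4, -0.4, -1.6]
opening: 0.645
grip_force: 20.0
tcp [ 0.6108 -0.0087  0.1   ] sd [0. 0. 0.]
(array([ 0.6101599 , -0.00950474]), 28, np.float64(0.13334078877642566), np.float64(9.205685626272747e-05))
(array([ 0.61016573, -0.00951884]), 28, np.float64(0.13334078877642566), np.float64(8.763104137720322e-05))
(array([ 0.60947476, -0.00969401,  0.06477709]), np.float64(0.04669819613279941))
```

To row units: 0.004 m is 0.02, 0.0008 m is 0.004.

```bash
echo '[{"finger_gap":0, "trans":[0.004, 0, 0.02]}, {"finger_gap":0, "trans":[0, 0, 0.015]}, {"finger_gap":0, "trans":[0, 0, 0.005]}, {"finger_gap":0}, {"finger_gap":0}]' > m.json && python3 -m inch m.json
echo '[{"finger_gap":0, "trans":[0, 0, 0.005]}, {"finger_gap":0, "trans":[0, 0, 0.003]}, {"finger_gap":0}, {"finger_gap":0}, {"finger_gap":0}]' > m.json && python3 -m inch m.json
```

```text
time: 12.25
tcp_pos: [0.6097, -0.0087, 0.0913]
ee_rot: [3.142, -0.0, 3.14]
ft_force: [0.1, -0.4, -0.6]
opening: 0.644
grip_force: 20.0
time: 12.67
tcp_pos: [0.61, -0.0087, 0.0908]
ee_rot: [-3.141, 0.001, 3.14]
ft_force: [-2.2, -0.3, 4.3]
opening: 0.642
grip_force: 20.0
```

To row units: -0.04 m is -0.2, -0.0329 m is -0.1645.

```bash
echo '[{"finger_gap":0.8}, {"finger_gap":0.8}, {"finger_gap":0.8}, {"finger_gap":0.8}]' > m.json && python3 -m inch m.json
echo '[{"finger_gap":0.8, "trans":[0, 0, -0.1]}, {"finger_gap":0.8, "trans":[0, 0, -0.2]}, {"finger_gap":0.8, "trans":[0, 0, -0.2]}, {"finger_gap":0.8, "trans":[0, 0, -0.1]}, {"finger_gap":0.8}]' > m.json && python3 -m inch m.json
echo '[{"finger_gap":1}, {"finger_gap":1}, {"finger_gap":1}]' > m.json && python3 -m inch m.json
python3 - <<'E'
from h import *
tcp(1);c=save("wrist","pics/w9.png")
print(placed(c,.6095,-.0097,.122),placed(c,.6095,-.0097,.045,.065))
print("neck",wfit(c,.4645,-.2717,zmax=.08))
E
echo '[{"finger_gap":1, "trans":[0.091, -0.1645, 0]}, {"finger_gap":1, "trans":[0.091, -0.1645, 0]}, {"finger_gap":1, "trans":[0.091, -0.1645, 0]}, {"finger_gap":1, "trans":[0.091, -0.1645, 0]}, {"finger_gap":1, "trans":[0.091, -0.1645, 0]}]' > m.json && python3 -m inch m.json
echo '[{"finger_gap":1, "trans":[0.091, -0.1645, 0]}, {"finger_gap":1, "trans":[0.091, -0.1645, 0]}, {"finger_gap":1, "trans":[0.091, -0.1645, 0]}, {"finger_gap":1}, {"finger_gap":1}]' > m.json && python3 -m inch m.json
echo '[{"finger_gap":1, "trans":[0, 0, 0.15]}, {"finger_gap":1, "trans":[0, 0, 0.2]}, {"finger_gap":1, "trans":[0, 0, 0.15]}, {"finger_gap":1, "trans":[0, 0, 0.1]}, {"finger_gap":1}]' > m.json && python3 -m inch m.json
echo '[{"finger_gap":1}, {"finger_gap":1}, {"finger_gap":1}, {"finger_gap":1}]' > m.json && python3 -m inch m.json
python3 - <<'E'
from h import *
tcp(1);c=save("wrist","pics/w10.png")
print("neck",wfit(c,.4645,-.2717,zmax=.06))
E
```

```text
time: 13.0
tcp_pos: [0.6097, -0.0087, 0.0897]
ee_rot: [3.142, -0.0, 3.14]
ft_force: [0.0, 0.3, -0.1]
opening: 0.795
grip_force: 0.0
time: 13.42
tcp_pos: [0.6128, -0.0092, 0.2161]
ee_rot: [-3.14, 0.01, 3.14]
ft_force: [0.8, -0.0, 0.3]
opening: 0.802
grip_force: 0.0
time: 13.67
tcp_pos: [0.6086, -0.0085, 0.2079]
ee_rot: [3.141, -0.004, 3.14]
ft_force: [0.2, 0.4, -0.3]
opening: 0.963
grip_force: 0.0
tcp [ 0.6087 -0.0085  0.2079] sd [0. 0. 0.]
(array([ 0.6087296 , -0.00942801,  0.03038376]), np.float64(0.12204928541406039)) (array([ 0.60990944, -0.00978241,  0.06478344]), np.float64(0.04666962420497121))
neck [ 0.0459  0.001   0.464  -0.2719  0.0267  0.4638 -0.2718  0.026 ]
time: 14.18
tcp_pos: [0.517, -0.1739, 0.2089]
ee_rot: [3.141, -0.002, 3.14]
ft_force: [0.6, -0.3, -0.7]
opening: 1.003
grip_force: 0.0
time: 14.6
tcp_pos: [0.4624, -0.2731, 0.209]
ee_rot: [3.14, -0.001, 3.136]
ft_force: [0.4, 0.7, 0.2]
opening: 1.004
grip_force: 0.0
time: 15.02
tcp_pos: [0.4615, -0.2676, 0.085]
ee_rot: [3.135, -0.007, 3.141]
ft_force: [0.5, 0.6, 0.9]
opening: 0.998
grip_force: 0.0
time: 15.35
tcp_pos: [0.4648, -0.2722, 0.0917]
ee_rot: [-3.139, 0.003, 3.14]
ft_force: [0.7, 0.6, -0.6]
opening: 0.999
grip_force: 0.0
tcp [ 0.4646 -0.2721  0.0915] sd [0. 0. 0.]
neck [ 0.046   0.0011  0.4638 -0.272   0.0266  0.4638 -0.2718  0.0262]
```

View pics/w10.png

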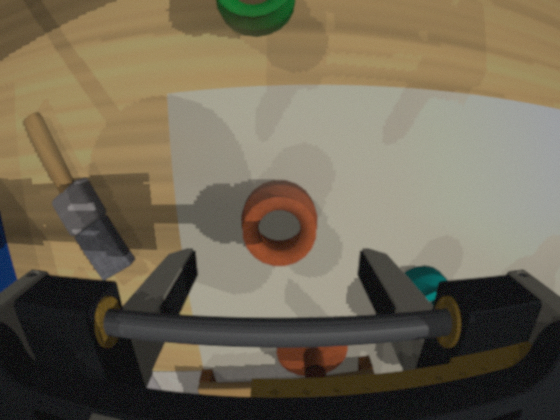

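The view shows the red neck at (280,225), between the fingers with its narrow end up. I'll descend and grip it low.

To row units: 0.03 m is 0.15, 0.025 m is 0.125.

```bash
echo '[{"finger_gap":1, "trans":[0, 0.005, 0.15]}, {"finger_gap":1, "trans":[0, 0, 0.125]}, {"finger_gap":1, "trans":[0, 0, 0.075]}, {"finger_gap":1, "trans":[0, 0, 0.05]}, {"finger_gap":1}]' > m.json && python3 -m inch m.json
echo '[{"finger_gap":1}, {"finger_gap":1}, {"finger_gap":1}]' > m.json && python3 -m inch m.json
python3 - <<'E'
from h import *
tcp(1)
E
```

```text
time: 15.87
tcp_pos: [0.4627, -0.2699, 0.0085]
ee_rot: [3.14, -0.002, 3.14]
ft_force: [0.0, 0.1, -0.1]
opening: 0.999
grip_force: 0.0
time: 16.12
tcp_pos: [0.4645, -0.2714, 0.0112]
ee_rot: [-3.14, 0.002, 3.14]
ft_force: [0.3, -0.3, 0.4]
opening: 1.001
grip_force: 0.0
tcp [ 0.4644 -0.2713  0.0112] sd [0. 0. 0.]
```

To row units: 0.004 m is 0.02, 0.003 m is 0.015.

```bash
echo '[{"finger_gap":1, "trans":[0, 0, 0.02]}, {"finger_gap":1, "trans":[0, 0, 0.015]}, {"finger_gap":1}, {"finger_gap":1}, {"finger_gap":1}]' > m.json && python3 -m inch m.json
echo '[{"finger_gap":0}, {"finger_gap":0}, {"finger_gap":0}, {"finger_gap":0}, {"finger_gap":0}]' > m.json && python3 -m inch m.json 20
echo '[{"finger_gap":0}, {"finger_gap":0}, {"finger_gap":0}]' > m.json && python3 -m inch m.json
python3 - <<'E'
from h import *
tcp(1)
E
echo '[{"finger_gap":0, "trans":[0, 0, -0.1]}, {"finger_gap":0, "trans":[0, 0, -0.15]}, {"finger_gap":0}, {"finger_gap":0}, {"finger_gap":0}]' > m.json && python3 -m inch m.json
python3 - <<'E'
from h import *
tcp(1);c=save("wrist","pics/w11.png"); 
for z in(.09,.095): print(held(c,.4645,-.272,z,.027))
E
```

```text
time: 16.58
tcp_pos: [0.4636, -0.2706, 0.0029]
ee_rot: [3.141, -0.0, 3.14]
ft_force: [-0.9, -0.9, 0.5]
opening: 1.0
grip_force: 0.0
time: 17.0
tcp_pos: [0.4637, -0.2707, 0.003]
ee_rot: [-3.142, 0.0, 3.14]
ft_force: [0.4, 0.0, -0.3]
opening: 0.69
grip_force: 0.0
time: 17.25
tcp_pos: [0.4637, -0.2707, 0.003]
ee_rot: [-3.142, 0.0, 3.14]
ft_force: [0.1, 0.7, -0.1]
opening: 0.645
grip_force: 20.0
tcp [ 0.4637 -0.2707  0.003 ] sd [0. 0. 0.]
time: 17.72
tcp_pos: [0.4633, -0.2703, 0.0525]
ee_rot: [3.141, -0.0, 3.14]
ft_force: [0.4, 0.3, -1.0]
opening: 0.642
grip_force: 20.0
tcp [ 0.4629 -0.27    0.052 ] sd [0. 0. 0.]
(array([ 0.46394808, -0.27108707]), 23, np.float64(0.09595709057241691), np.float64(0.00023420744869610127))
(array([ 0.46394808, -0.27108707]), 23, np.float64(0.09652415877829228), np.float64(0.00023420744869610127))
```

View pics/w11.png

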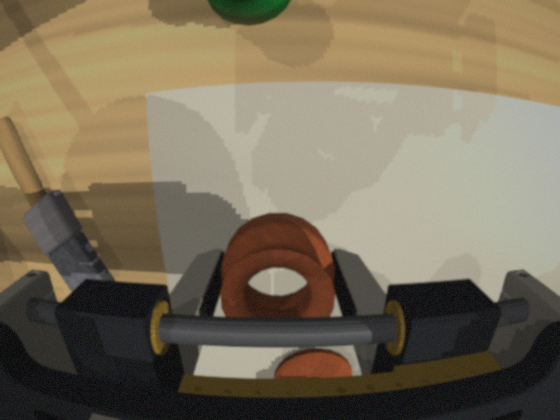

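The neck is held upright, with its rim at about (277,285). I'll carry it over the stack.

To row units: -0.04 m is -0.2, -0.038 m is -0.19.

```bash
echo '[{"finger_gap":0, "trans":[0, 0, -0.2]}, {"finger_gap":0, "trans":[0, 0, -0.2]}, {"finger_gap":0, "trans":[0, 0, -0.19]}, {"finger_gap":0}, {"finger_gap":0}]' > m.json && python3 -m inch m.json
echo '[{"finger_gap":0, "trans":[-0.0915, 0.163, 0]}, {"finger_gap":0, "trans":[-0.0915, 0.163, 0]}, {"finger_gap":0, "trans":[-0.0915, 0.163, 0]}, {"finger_gap":0, "trans":[-0.0915, 0.163, 0]}, {"finger_gap":0, "trans":[-0.0915, 0.163, 0]}]' > m.json && python3 -m inch m.json
echo '[{"finger_gap":0, "trans":[-0.0915, 0.163, 0]}, {"finger_gap":0, "trans":[-0.0915, 0.163, 0]}, {"finger_gap":0, "trans":[-0.0915, 0.163, 0]}, {"finger_gap":0}, {"finger_gap":0}]' > m.json && python3 -m inch m.json
echo '[{"finger_gap":0}, {"finger_gap":0}, {"finger_gap":0}, {"finger_gap":0}, {"finger_gap":0}]' > m.json && python3 -m inch m.json
python3 - <<'E'
from h import *
p=tcp(3);c=save("wrist","pics/w12.png"); z=p[2]+.042
for d in(0,.003): print(held(c,.6095,-.009,z+d,.027))
print(placed(c,.6095,-.0097,.122),placed(c,.6095,-.0097,.045,.065))
E
```

```text
time: 18.23
tcp_pos: [0.4645, -0.2714, 0.1722]
ee_rot: [-3.139, 0.003, 3.14]
ft_force: [-1.0, 0.7, -1.9]
opening: 0.644
grip_force: 20.0
time: 18.65
tcp_pos: [0.5544, -0.1057, 0.1678]
ee_rot: [3.14, -0.005, 3.139]
ft_force: [0.6, -0.6, -1.7]
opening: 0.64
grip_force: 20.0
time: 19.07
tcp_pos: [0.6095, -0.0078, 0.1675]
ee_rot: [3.141, -0.005, -3.14]
ft_force: [0.3, -0.3, -0.7]
opening: 0.639
grip_force: 20.0
time: 19.48
tcp_pos: [0.6103, -0.0112, 0.1711]
ee_rot: [-3.142, 0.0, 3.138]
ft_force: [-0.2, 0.3, -1.0]
opening: 0.641
grip_force: 20.0
tcp [ 0.6104 -0.0108  0.1712] sd [0.     0.0001 0.    ]
(array([ 0.61154322, -0.01146204]), 23, np.float64(0.2154044607094566), np.float64(0.00031141370549415265))
(array([ 0.61154322, -0.01146204]), 23, np.float64(0.2154044607094566), np.float64(0.00031141370549415265))
(array([ 0.60889689, -0.00962998,  0.0304485 ]), np.float64(0.1220123532041934)) (array([ 0.60990513, -0.00952152,  0.06484842]), np.float64(0.046689431963874005))
```

To row units: 0.02 m is 0.1, 0.0017 m is 0.0085.

```bash
echo '[{"finger_gap":0, "trans":[0.0085, 0.008, 0.1]}, {"finger_gap":0, "trans":[0, 0, 0.06]}, {"finger_gap":0, "trans":[0, 0, 0.03]}, {"finger_gap":0}, {"finger_gap":0}]' > m.json && python3 -m inch m.json
echo '[{"finger_gap":0}, {"finger_gap":0}, {"finger_gap":0}]' > m.json && python3 -m inch m.json
python3 - <<'E'
from h import *
p=tcp(2);c=save("wrist","pics/w13.png"); z=p[2]+.042
print(held(c,.6095,-.009,z,.027),held(c,.6095,-.009,z,.0263))
P=wcloud(c);T=read_camera("top"); Q=cloud(T); np.savez("pics/t1.npz",**T)
q=Q[(T["z_map"]>0)&(Q[...,2]>p[2]+.03)&(Q[...,2]<p[2]+.05)&(np.hypot(Q[...,0]-.61,Q[...,1]+.01)<.04)]; print(len(q),q.min(0),q.max(0))
E
```

```text
time: 20.1
tcp_pos: [0.6089, -0.0086, 0.1331]
ee_rot: [3.142, -0.0, 3.14]
ft_force: [-0.9, 0.2, -0.2]
opening: 0.64
grip_force: 20.0
time: 20.35
tcp_pos: [0.6094, -0.0086, 0.1338]
ee_rot: [-3.141, 0.001, 3.14]
ft_force: [-0.7, 0.3, -0.7]
opening: 0.642
grip_force: 20.0
tcp [ 0.6092 -0.0086  0.1336] sd [0.0001 0.     0.0001]
(array([ 0.61004528, -0.00918984]), 19, np.float64(0.17762000203375278), np.float64(0.000294454006189996)) (array([ 0.60917769, -0.00935651]), 19, np.float64(0.17762000203375278), np.float64(0.00015913705259656616))
28 [ 0.58491169 -0.02108027  0.16716354] [0.61515841 0.0153642  0.17870132]
```

To row units: 0.004 m is 0.02, 0.0003 m is 0.0015.

```bash
echo '[{"finger_gap":0, "trans":[0.0015, -0.001, 0.02]}, {"finger_gap":0, "trans":[0, 0, 0.015]}, {"finger_gap":0, "trans":[0, 0, 0.005]}, {"finger_gap":0}, {"finger_gap":0}]' > m.json && python3 -m inch m.json
echo '[{"finger_gap":0, "trans":[0, 0, 0.005]}, {"finger_gap":0}, {"finger_gap":0}]' > m.json && python3 -m inch m.json
echo '[{"finger_gap":0, "trans":[0, 0, 0.004]}, {"finger_gap":0}, {"finger_gap":0}]' > m.json && python3 -m inch m.json
```

```text
time: 20.97
tcp_pos: [0.6084, -0.0087, 0.1247]
ee_rot: [3.141, -0.001, 3.14]
ft_force: [0.4, 0.1, -2.1]
opening: 0.643
grip_force: 20.0
time: 21.22
tcp_pos: [0.6086, -0.0087, 0.124]
ee_rot: [-3.142, 0.0, 3.14]
ft_force: [0.0, 0.3, -2.1]
opening: 0.645
grip_force: 20.0
time: 21.47
tcp_pos: [0.6088, -0.0087, 0.124]
ee_rot: [-3.141, 0.001, 3.14]
ft_force: [-0.5, -0.1, 4.6]
opening: 0.643
grip_force: 20.0
```

To row units: -0.04 m is -0.2, -0.02 m is -0.1.

```bash
echo '[{"finger_gap":0.8}, {"finger_gap":0.8}, {"finger_gap":0.8}, {"finger_gap":0.8}]' > m.json && python3 -m inch m.json
echo '[{"finger_gap":0.8, "trans":[0, 0, -0.1]}, {"finger_gap":0.8, "trans":[0, 0, -0.2]}, {"finger_gap":0.8, "trans":[0, 0, -0.2]}, {"finger_gap":0.8}, {"finger_gap":0.8}]' > m.json && python3 -m inch m.json
echo '[{"finger_gap":0.8}, {"finger_gap":0.8}, {"finger_gap":0.8}]' > m.json && python3 -m inch m.json
python3 - <<'E'
from h import *
tcp(2);c=save("wrist","pics/w14.png"); s=save("scene","pics/s2.png")
print(placed(c,.6095,-.0097,.1665,.027),placed(c,.6095,-.0097,.045,.065))
cv2.imwrite("pics/s2c.png",cv2.resize(cv2.imread("pics/s2.png")[130:330,120:360],None,fx=3,fy=3,interpolation=2))
P=cloud(s);m=(s["z_map"]>0)&(np.hypot(P[...,0]-.611,P[...,1]+.009)<.04)
for z in(.105,.12,.135,.163):
    q=P[m&(abs(P[...,2]-z)<.004)]; h=cv2.convexHull(q[:,:2].astype(np.float32))[:,0]; print(z,circ(q[:,:2]) if z<.15 else circ(h))
E
```

```text
time: 21.8
tcp_pos: [0.6084, -0.0087, 0.1228]
ee_rot: [3.141, -0.001, 3.14]
ft_force: [1.3, -0.9, 0.4]
opening: 0.795
grip_force: 0.0
time: 22.22
tcp_pos: [0.6103, -0.009, 0.2261]
ee_rot: [-3.14, 0.006, 3.14]
ft_force: [-0.0, -0.4, -0.5]
opening: 0.8
grip_force: 0.0
time: 22.47
tcp_pos: [0.6076, -0.0085, 0.2213]
ee_rot: [3.141, -0.003, 3.14]
ft_force: [0.1, 0.9, -0.3]
opening: 0.8
grip_force: 0.0
tcp [ 0.6078 -0.0086  0.2215] sd [0.0001 0.     0.0001]
(array([ 0.6086835 , -0.00949379,  0.02614067]), np.float64(0.16586263909067592)) (array([ 0.60986739, -0.00988715,  0.06478804]), np.float64(0.046679707808764695))
0.105 [ 0.61010414 -0.00864156  0.02986837]
0.12 [ 0.61056303 -0.00853035  0.02912195]
0.135 [ 0.61118248 -0.00993001  0.02756343]
0.163 [ 0.60962785 -0.00895751  0.02608434]
```

View pics/s2c.png

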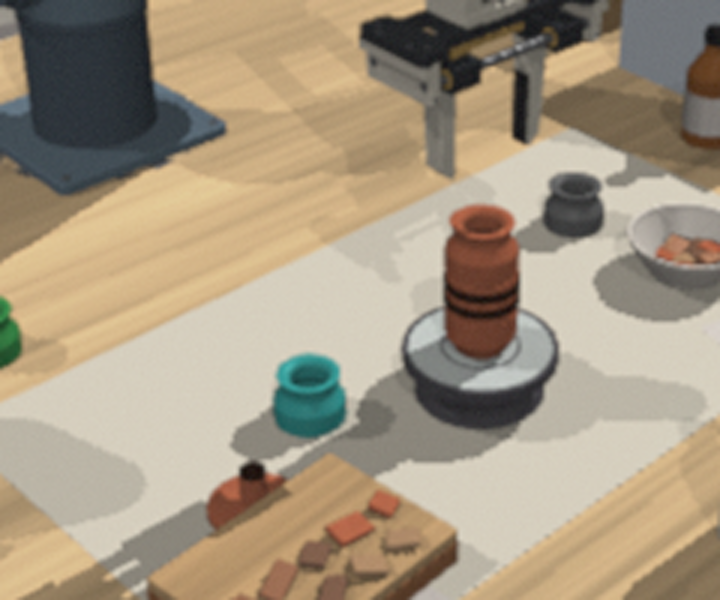

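The stack stands straight: foot, striped belly and neck are aligned at crop column ~481. The lid's knob tip is at crop (252,470). I'll move over the lid and align with the ledge.

The rows are not in the units I measure in: shifts go in shares of 0.2 m and turns go in shares of 180 degrees. I convert before sending: -0.038 m is -0.19, -0.023 rad is -0.0073.

```bash
echo '[{"finger_gap":0.5, "trans":[0, -0.19, 0], "yaw":-0.0073}, {"finger_gap":0.5, "trans":[0, -0.19, 0], "yaw":-0.0073}, {"finger_gap":0.5, "trans":[0, -0.19, 0], "yaw":-0.0073}, {"finger_gap":0.5, "trans":[0, -0.19, 0], "yaw":-0.0073}, {"finger_gap":0.5, "trans":[0, -0.19, 0], "yaw":-0.0073}]' > m.json && python3 -m inch m.json
echo '[{"finger_gap":0.5, "trans":[0, -0.19, 0]}, {"finger_gap":0.5, "trans":[0, 0, 0.15]}, {"finger_gap":0.5, "trans":[0, 0, 0.2]}, {"finger_gap":0.5, "trans":[0, 0, 0.1]}, {"finger_gap":0.5}]' > m.json && python3 -m inch m.json
echo '[{"finger_gap":0.5}, {"finger_gap":0.5}, {"finger_gap":0.5}, {"finger_gap":0.5}, {"finger_gap":0.5}]' > m.json && python3 -m inch m.json
python3 - <<'E'
from h import *
tcp(2);c=save("wrist","pics/w15.png");print(observe()["ee_rot"])
S=np.load("pics/s2.npz");T=np.load("pics/top0.npz");print("scene knob",world(S,204,286.7,.04),"top",world(T,385.75,165.5,.04))
P=wcloud(c);m=(c["z_map"]>0)&(P[...,2]>.03)&(P[...,2]<.05)&(np.hypot(P[...,0]-.603,P[...,1]+.2366)<.017);q=P[m]
print(len(q),q.mean(0) if len(q) else 0,q.max(0),cv2.minEnclosingCircle(q[:,:2].astype(np.float32)))
# wrist lid edge front half
m=(c["z_map"]>0)&(abs(P[...,2]-.009)<.004)&(np.hypot(P[...,0]-.603,P[...,1]+.2366)<.045)&(P[...,0]<.603)&(c["color"][...,0]>1.5*c["color"][...,2]);q=P[m];h=cv2.convexHull(q[:,:2].astype(np.float32))[:,0];h=h[np.hypot(*(h-[.603,-.2366]).T)>.03];print("lid",circ(h))
E
```

```text
time: 23.08
tcp_pos: [0.6167, -0.1999, 0.2229]
ee_rot: [3.141, -0.0, -3.027]
ft_force: [1.1, 0.1, 0.6]
opening: 0.514
grip_force: 0.0
time: 23.5
tcp_pos: [0.6177, -0.2348, 0.1266]
ee_rot: [3.135, -0.009, -3.029]
ft_force: [-1.3, -0.6, -0.7]
opening: 0.501
grip_force: 0.0
time: 23.92
tcp_pos: [0.6221, -0.2364, 0.135]
ee_rot: [-3.14, 0.002, -3.028]
ft_force: [0.5, 0.7, -0.3]
opening: 0.497
grip_force: 0.0
tcp [ 0.6218 -0.2363  0.1345] sd [0.0001 0.     0.0002]
[-3.14083208e+00  9.58119901e-04 -3.02815002e+00]
scene knob [ 0.60948258 -0.24054026  0.04      ] top [ 0.60314119 -0.23656264  0.04      ]
483 [ 0.6034273  -0.2388249   0.04093619] [ 0.61370896 -0.22866481  0.04351255] ((0.6043514609336853, -0.23871806263923645), 0.010133106261491776)
lid [ 0.60384786 -0.23878083  0.03497909]
```

View pics/w15.png

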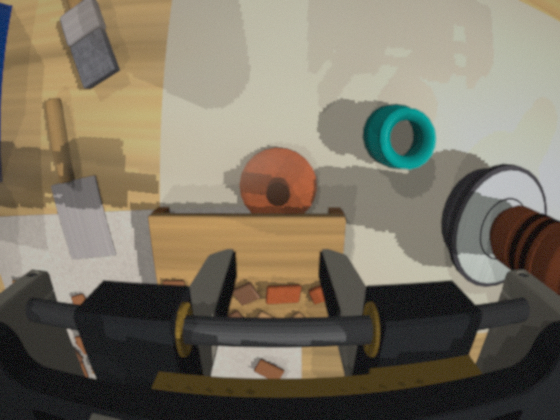

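The view shows the ledge front edge level at row ~213, so the tool is square to it. The knob is at (278,190). Next: move to the knob, descend and grip.

To row units: 0.03 m is 0.15, 0.0174 m is 0.087.

```bash
echo '[{"finger_gap":0.5, "trans":[0.087, 0.0025, 0]}, {"finger_gap":0.5, "trans":[0, 0, 0.15]}, {"finger_gap":0.5, "trans":[0, 0, 0.15]}, {"finger_gap":0.5, "trans":[0, 0, 0.125]}, {"finger_gap":0.5}]' > m.json && python3 -m inch m.json
echo '[{"finger_gap":0.5}, {"finger_gap":0.5}, {"finger_gap":0.5}, {"finger_gap":0.5}]' > m.json && python3 -m inch m.json
python3 - <<'E'
from h import *
tcp(2)
E
```

```text
time: 24.48
tcp_pos: [0.6004, -0.2356, 0.0429]
ee_rot: [3.136, -0.008, -3.029]
ft_force: [-0.4, -0.4, -1.3]
opening: 0.5
grip_force: 0.0
time: 24.82
tcp_pos: [0.6052, -0.2384, 0.0503]
ee_rot: [-3.139, 0.003, -3.028]
ft_force: [-0.5, -0.5, 0.4]
opening: 0.5
grip_force: 0.0
tcp [ 0.6048 -0.2382  0.0499] sd [0.0001 0.0001 0.0002]
```

To row units: 0.015 m is 0.075, 0.01 m is 0.05.

```bash
echo '[{"finger_gap":0.5, "trans":[0, 0, 0.075]}, {"finger_gap":0.5, "trans":[0, 0, 0.05]}, {"finger_gap":0.5, "trans":[0, 0, 0.03]}, {"finger_gap":0.5, "trans":[0, 0, 0.015]}, {"finger_gap":0.5}]' > m.json && python3 -m inch m.json
echo '[{"finger_gap":0.5}, {"finger_gap":0.5}, {"finger_gap":0.5}]' > m.json && python3 -m inch m.json
echo '[{"finger_gap":0}, {"finger_gap":0}, {"finger_gap":0}, {"finger_gap":0}, {"finger_gap":0}]' > m.json && python3 -m inch m.json 20
echo '[{"finger_gap":0}, {"finger_gap":0}]' > m.json && python3 -m inch m.json
python3 - <<'E'
from h import *
tcp(2)
E
```

```text
time: 25.33
tcp_pos: [0.6033, -0.2373, 0.0132]
ee_rot: [3.14, -0.001, -3.028]
ft_force: [0.1, -0.2, -0.1]
opening: 0.501
grip_force: 0.0
time: 25.58
tcp_pos: [0.6043, -0.2378, 0.0147]
ee_rot: [-3.141, 0.001, -3.028]
ft_force: [0.1, -1.0, 0.2]
opening: 0.5
grip_force: 0.0
time: 26.0
tcp_pos: [0.6039, -0.2376, 0.0142]
ee_rot: [-3.142, 0.0, -3.028]
ft_force: [0.4, -0.0, 0.4]
opening: 0.21
grip_force: 20.0
time: 26.17
tcp_pos: [0.6039, -0.2376, 0.0142]
ee_rot: [-3.142, 0.0, -3.028]
ft_force: [-0.9, 1.0, 0.5]
opening: 0.21
grip_force: 20.0
tcp [ 0.6039 -0.2376  0.0142] sd [0. 0. 0.]
```

Knob gripped at 19.5 mm. I'll slide it out 35 mm, then lift.

To row units: 0.008 m is 0.04, 0.003 m is 0.015.

```bash
echo '[{"finger_gap":0, "trans":[0.04, 0, 0]}, {"finger_gap":0, "trans":[0.04, 0, 0]}, {"finger_gap":0, "trans":[0.04, 0, 0]}, {"finger_gap":0, "trans":[0.04, 0, 0]}, {"finger_gap":0, "trans":[0.015, 0, 0]}]' > m.json && python3 -m inch m.json
echo '[{"finger_gap":0}, {"finger_gap":0}, {"finger_gap":0}]' > m.json && python3 -m inch m.json
echo '[{"finger_gap":0, "trans":[0, 0, -0.075]}, {"finger_gap":0, "trans":[0, 0, -0.15]}, {"finger_gap":0}, {"finger_gap":0}, {"finger_gap":0}]' > m.json && python3 -m inch m.json
python3 - <<'E'
from h import *
tcp(2);c=save("wrist","pics/w16.png")
E
```

```text
time: 26.68
tcp_pos: [0.5675, -0.2417, 0.0142]
ee_rot: [3.141, -0.001, -3.029]
ft_force: [-0.1, 0.4, -0.5]
opening: 0.209
grip_force: 20.0
time: 26.93
tcp_pos: [0.5686, -0.2417, 0.0142]
ee_rot: [3.141, -0.001, -3.028]
ft_force: [-2.8, -0.7, 3.4]
opening: 0.209
grip_force: 20.0
time: 27.35
tcp_pos: [0.5691, -0.2413, 0.0587]
ee_rot: [3.141, -0.0, -3.028]
ft_force: [0.2, 0.9, -1.0]
opening: 0.211
grip_force: 20.0
tcp [ 0.5685 -0.241   0.0579] sd [0.0001 0.     0.0001]
```

View pics/w16.png

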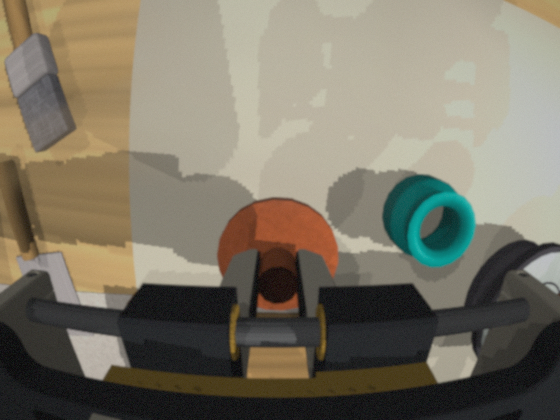

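The lid is held level by its knob at (278,280) and is clear of the ledge. I'll raise it and carry it over the jar.

To row units: -0.04 m is -0.2, -0.03 m is -0.15.

```bash
echo '[{"finger_gap":0, "trans":[0, 0, -0.15]}, {"finger_gap":0, "trans":[0, 0, -0.2]}, {"finger_gap":0, "trans":[0, 0, -0.2]}, {"finger_gap":0, "trans":[0, 0, -0.2]}, {"finger_gap":0, "trans":[0, 0, -0.075]}]' > m.json && python3 -m inch m.json
echo '[{"finger_gap":0, "yaw":0.0191}, {"finger_gap":0, "yaw":0.0169}, {"finger_gap":0}]' > m.json && python3 -m inch m.json
echo '[{"finger_gap":0, "trans":[-0.0335, 0.1935, 0]}, {"finger_gap":0, "trans":[-0.0335, 0.1935, 0]}, {"finger_gap":0, "trans":[-0.0335, 0.1935, 0]}, {"finger_gap":0, "trans":[-0.0335, 0.1935, 0]}, {"finger_gap":0, "trans":[-0.0335, 0.1935, 0]}]' > m.json && python3 -m inch m.json
echo '[{"finger_gap":0, "trans":[-0.0335, 0.1935, 0]}, {"finger_gap":0}, {"finger_gap":0}, {"finger_gap":0}, {"finger_gap":0}]' > m.json && python3 -m inch m.json
echo '[{"finger_gap":0}, {"finger_gap":0}, {"finger_gap":0}]' > m.json && python3 -m inch m.json
python3 - <<'E'
from h import *
p=tcp(2);c=save("wrist","pics/w17.png");print(observe()["ee_rot"])
z=p[2]-.0142+.009
print(held(c,p[0],p[1]-.001,z,.036),held(c,p[0],p[1]-.001,z,.035))
print(placed(c,.6095,-.0097,.045,.065))
E
```

```text
time: 27.92
tcp_pos: [0.5709, -0.2426, 0.2297]
ee_rot: [-3.137, 0.006, -3.028]
ft_force: [-0.2, -0.7, -1.0]
opening: 0.209
grip_force: 20.0
time: 28.17
tcp_pos: [0.5689, -0.2414, 0.2236]
ee_rot: [3.141, -0.001, 3.14]
ft_force: [0.2, 0.5, -0.4]
opening: 0.209
grip_force: 20.0
time: 28.58
tcp_pos: [0.6021, -0.0463, 0.2229]
ee_rot: [3.141, -0.002, -3.14]
ft_force: [-0.2, 0.1, -0.2]
opening: 0.21
grip_force: 20.0
time: 29.0
tcp_pos: [0.609, -0.0105, 0.2235]
ee_rot: [-3.141, -0.001, 3.141]
ft_force: [-0.1, 0.1, -1.0]
opening: 0.211
grip_force: 20.0
time: 29.25
tcp_pos: [0.6092, -0.0106, 0.2241]
ee_rot: [-3.142, -0.0, 3.14]
ft_force: [-0.6, -0.1, -0.4]
opening: 0.212
grip_force: 20.0
tcp [ 0.6092 -0.0103  0.2242] sd [0.     0.0001 0.    ]
[3.14158713e+00 5.55156858e-05 3.14096578e+00]
(array([ 0.60991505, -0.01099736]), 34, np.float64(0.2249447588860701), np.float64(0.00013675660696194428)) (array([ 0.60867748, -0.01104579]), 34, np.float64(0.2249447588860701), np.float64(0.00012641921410841417))
(array([ 0.60966891, -0.00984198,  0.0645944 ]), np.float64(0.04669546905793757))
```

To row units: 0.02 m is 0.1, 0.0003 m is 0.0015.

```bash
echo '[{"finger_gap":0, "trans":[0.0015, 0.0065, 0.1]}, {"finger_gap":0, "trans":[0, 0, 0.06]}, {"finger_gap":0, "trans":[0, 0, 0.025]}, {"finger_gap":0}, {"finger_gap":0}]' > m.json && python3 -m inch m.json
echo '[{"finger_gap":0}, {"finger_gap":0}, {"finger_gap":0}]' > m.json && python3 -m inch m.json
python3 - <<'E'
from h import *
p=tcp(2);c=save("wrist","pics/w18.png")
z=p[2]-.0142+.009
print(held(c,p[0],p[1]-.001,z,.036),held(c,p[0],p[1]-.001,z,.0355))
E
```

```text
time: 29.82
tcp_pos: [0.6091, -0.0082, 0.1874]
ee_rot: [3.142, -0.0, -3.142]
ft_force: [-0.1, 0.3, -1.0]
opening: 0.208
grip_force: 20.0
time: 30.07
tcp_pos: [0.6094, -0.0082, 0.188]
ee_rot: [-3.141, 0.002, -3.141]
ft_force: [-0.2, -0.5, -1.5]
opening: 0.209
grip_force: 20.0
tcp [ 0.6093 -0.0081  0.1878] sd [0.0001 0.     0.0001]
(array([ 0.60992279, -0.00907915]), 27, np.float64(0.18852853071416517), np.float64(0.00022775713680264764)) (array([ 0.60926214, -0.00906731]), 27, np.float64(0.18852853071416517), np.float64(7.983647573444469e-05))
```

To row units: 0.004 m is 0.02, 0.003 m is 0.015.

```bash
echo '[{"finger_gap":0, "trans":[0.0015, -0.002, 0.02]}, {"finger_gap":0, "trans":[0, 0, 0.015]}, {"finger_gap":0}, {"finger_gap":0}, {"finger_gap":0}]' > m.json && python3 -m inch m.json
echo '[{"finger_gap":0, "trans":[0, 0, 0.005]}, {"finger_gap":0}, {"finger_gap":0}, {"finger_gap":0}]' > m.json && python3 -m inch m.json
echo '[{"finger_gap":0, "trans":[0, 0, 0.004]}, {"finger_gap":0}, {"finger_gap":0}, {"finger_gap":0}]' > m.json && python3 -m inch m.json
```

```text
time: 30.63
tcp_pos: [0.6086, -0.0085, 0.18]
ee_rot: [3.141, -0.0, -3.141]
ft_force: [0.1, 0.7, -0.9]
opening: 0.213
grip_force: 20.0
time: 30.97
tcp_pos: [0.6088, -0.0085, 0.1792]
ee_rot: [-3.142, 0.0, -3.141]
ft_force: [0.2, 0.1, -0.5]
opening: 0.209
grip_force: 20.0
time: 31.3
tcp_pos: [0.609, -0.0085, 0.1792]
ee_rot: [-3.141, 0.001, -3.141]
ft_force: [-1.5, 0.9, 6.0]
opening: 0.208
grip_force: 20.0
```

Contact (6 N). I'll release and retreat straight up.

To row units: -0.04 m is -0.2, -0.03 m is -0.15.

```bash
echo '[{"finger_gap":0.5}, {"finger_gap":0.5}, {"finger_gap":0.5}, {"finger_gap":0.5}, {"finger_gap":0.5}]' > m.json && python3 -m inch m.json
echo '[{"finger_gap":0.5, "trans":[0, 0, -0.1]}, {"finger_gap":0.5, "trans":[0, 0, -0.15]}, {"finger_gap":0.5, "trans":[0, 0, -0.2]}, {"finger_gap":0.5}, {"finger_gap":0.5}]' > m.json && python3 -m inch m.json
echo '[{"finger_gap":0.5, "trans":[0.15, 0, 0]}, {"finger_gap":0.5, "trans":[0.2, 0, 0]}, {"finger_gap":0.5, "trans":[0.2, 0, 0]}, {"finger_gap":0.5}, {"finger_gap":0.5}]' > m.json && python3 -m inch m.json
echo '[{"finger_gap":0.5}, {"finger_gap":0.5}, {"finger_gap":0.5}, {"finger_gap":0.5}, {"finger_gap":0.5}]' > m.json && python3 -m inch m.json
python3 - <<'E'
from h import *
c=save("wrist","pics/w19.png"); s=save("scene","pics/s3.png"); print(observe()["tcp_pos"])
a=cv2.resize(cv2.imread("pics/s3.png")[140:340,140:380],None,fx=2,fy=2,interpolation=2)
cv2.imwrite("pics/fin.png",np.hstack([a[:400],cv2.resize(cv2.imread("pics/w19.png"),None,fx=.55,fy=.55)[:231].repeat(1,0) if 0 else np.pad(cv2.resize(cv2.imread("pics/w19.png"),None,fx=.55,fy=.55),((0,169),(0,0),(0,0)))]))
P=cloud(s);m=(s["z_map"]>0)&(np.hypot(P[...,0]-.611,P[...,1]+.009)<.045)
for z in(.105,.135,.174,.2): q=P[m&(abs(P[...,2]-z)<.004)][:,:2]; print(z,circ(q),len(q))
print(placed(c,.609,-.0097,.174,.036))
E
```

```text
time: 31.72
tcp_pos: [0.6085, -0.0085, 0.178]
ee_rot: [3.141, -0.001, -3.141]
ft_force: [-1.1, 0.7, 0.0]
opening: 0.487
grip_force: 0.0
time: 32.13
tcp_pos: [0.6102, -0.0087, 0.2713]
ee_rot: [-3.14, 0.006, -3.141]
ft_force: [0.7, -0.1, -0.2]
opening: 0.501
grip_force: 0.0
time: 32.55
tcp_pos: [0.4962, -0.008, 0.2673]
ee_rot: [3.141, -0.002, 3.141]
ft_force: [0.3, -0.5, 0.4]
opening: 0.5
grip_force: 0.0
time: 32.97
tcp_pos: [0.4993, -0.0086, 0.268]
ee_rot: [3.141, -0.0, -3.141]
ft_force: [0.4, -0.2, 0.2]
opening: 0.499
grip_force: 0.0
[ 0.49905634 -0.00851086  0.2681026 ]
0.105 [ 0.60894112 -0.007433    0.03147242] 60
0.135 [ 0.60902108 -0.00776436  0.02973633] 75
0.174 [ 0.61161727 -0.00883084  0.02596847] 309
0.2 [ 0.61117401 -0.0094626   0.00809767] 40
(array([ 0.60898555, -0.00933842,  0.03600943]), np.float64(0.17577923266538611))
```

View pics/fin.png

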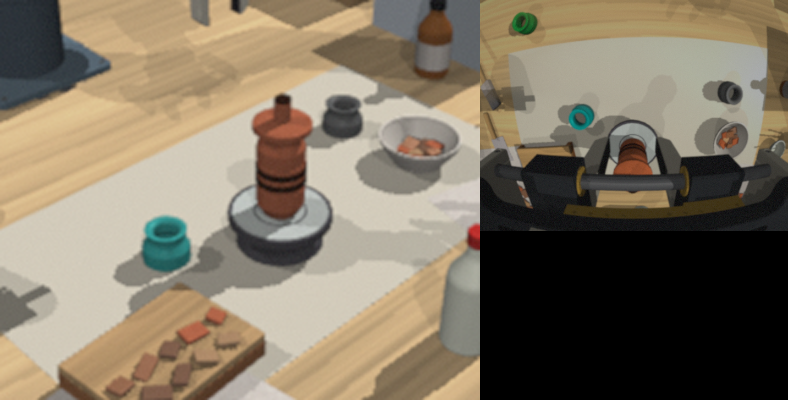

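The jar stands upright and centred at column ~282 with its lid level. The grey neck, bowl and bottle are where they were. I'll hand it in.

```bash
python3 -c "
from station import *
print(close_job())"
```

```text
the job is handed in; nothing more can be done
None
```

The jar is rebuilt on the wheel in the order asked (foot, belly, neck, lid), each piece centred to about 1 mm by camera, and the job was handed in at about 33 s on the robot clock; the hand-in gave no verdict.

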